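# Show the base mark of the enamel cup to the camera in the mirror

### The arm

A 6-joint arm with a two-finger parallel gripper is mounted at the origin on the work surface. World frame = base frame: x ahead of the robot, y to its left, z up, the work surface at z = 0. Lengths are in m, angles in degrees, forces in N, time in s.
With the tool pointing down it reaches from about 0.3 to 0.875 m from the base axis. Payload 6.4 kg.
Tool frame: the origin (TCP) lies on the front face of the gripper's body, between the roots of the fingers; the fingertips stand 73 mm ahead of it and the grasp point (between the pads) lies 54 mm ahead of it; z points along the fingers, y is the direction in which the jaws open and shut (so a half turn about z gives the same grasp; the last joint's range is limited). The gripper opens to 85 mm and grips with 20 to 120 N. Pads are 22 mm wide; open, the fingers measure 114 mm over their backs; the gripper's body (76 mm by 85 mm) begins 54 mm behind the grasp point. The pads swing forward as they close: fully open they stand 13 mm farther back than shut.
Start: joints at [62.435, 10.359, 92.074, -0, 77.567, -11.82], TCP at [0.156, 0.553, 0.304] pointing down, gripper open.
Joint ranges: [-171.53, 171.53], [-51.25, 118.39], [17.06, 147.69], [-65.23, 245.23], [0, 150.52], [-178.68, 178.68]. Speed limits (degrees/s): [147.25, 147.25, 172.46, 180, 180, 180].

### API

Orientations are given as a 3x3 rotation matrix whose columns are the frame's x, y, z axes.
In Python, from station import observe, grab_frame, get_calibration, job_done gives the robot as it stands. The module is installed in compiled form; this text tells all that it offers.
- The arm moves only by the tool carry_out, never from a script. Its arguments are lists of equal length, an entry for each row: "offset": the shift along the tool's x, y, z in cm, a list of three; "turn": the turn about the tool's z in rad; "gripper": the opening, from -1 (shut) to 1 (fully open). A call has 1 to 5 rows; each row is the pose to reach, as a shift and turn from the pose measured when the call began, along the tool's axes at that moment; what a row does not reach only later rows make up. A row lasts 1/8 s, in which the tool goes at most 62.5 mm and 10.7 degrees, less where a joint would pass 70% of its speed; a pose out of reach is approached as far as the arm can. A call with a gripper value outside its range is refused whole. The fingers move at their own pace and stop on an object; the grip force is fixed at half the most. Time passes only in rows, so rows that repeat a pose let the fingers close. It gives the time, the measured TCP pose, the force and the opening at its end, in the units of the state.
- observe(): the state, without advancing time (a new reading comes with each control period).
- grab_frame(name): name is "side" or "top" or "wrist"; returns the picture (480x640x3 uint8, red, green, blue); there is no depth.
- get_calibration(name): a dict with "fx", "fy", "cx", "cy" (pixels), "world_from_camera" (4x4, takes a point from camera to world coordinates). Camera axes: x right, y down, z forward; pixel columns grow to the right and rows downward; lengths in m; the calibration is good to about 2 mm. The wrist camera is an equidistant fisheye: a pixel r from the principal point sees the ray r / f radians off the axis. A picture is of the moment at which its call begins: read the wrist's pose just before it. get_calibration takes no time and is no camera call; for the wrist camera it gives the pose at the moment of the call.
- job_done(): hands the job in, once; it reports no verdict.
The state is a dict: "time": time; "joint_pos": joint angles; "qvel": joint speeds; "tau": joint torques, N m; "position": TCP position; "tool_rot": TCP orientation; "force": force on the tool from outside, world axes, zero at the start; "torque": the same for the moment, N m; "gripper_width": finger opening in m.
Only numpy, scipy, OpenCV 4.12 (cv2) and the standard library are available. Lean on these libraries where they do the work, as an engineer would, in place of code of your own. Each camera call takes 0.05 s, during which the arm holds its last target.

### The job

Turn the square white cup upside down and stand it mouth-down in the middle of the dark slate coaster, let go of it, then take the yellow bar of the sprung mirror and tilt the mirror until the small camera at its foot sees the green dot on the cup's base in the middle of the mirror. Finish while still holding the bar steady at that angle, for the mirror springs back if released. Leave the other kitchen things where they are.

Things in the scene. Friction and masses are not known exactly. Their poses are not given: they have to be found in the camera images.
- stand: Fixed: dark base plate 170 (x) x 160 (y, from -60 to 100) x 8 mm and two posts at x = -68 and 68 mm, 235 mm tall, that carry the mirror between them. Origin on the table right below the mirror's pivot; z up, y from the mirror towards the coaster, x along the pivot axis. A black camera 46 x 44 mm, 47 mm high, stands on the plate at y = 60 mm. Lens, mirror and coaster centre lie in the plane x = 0.
- mirror_centre (a point): Centre of the mirror's reflecting face, on the pivot axis, 220 mm above the stand's origin; it does not move. Flat mirror 90 mm wide (along the pivot) by 70 mm, in a black frame 98 x 78 mm. The camera sees the dot mid-mirror when the face's normal halves the angle between the directions from here to the lens and to the dot.
- lens (a point): Centre of the camera's lens, which looks straight at the mirror's centre. In the stand's frame at (0, 60, 45) mm.
- mirror (a joint): Tilt of the mirror in rad, 0 (rest, at its stop) to 0.9. At 0 the face's normal points along the stand's y and 0.436 rad (25 degrees) below level; at q it is 0.436 + q below level, the top bar having swung towards the coaster. A spring pulls it back to 0: about 2 N at the bar at rest, 4 N at 0.5 rad.
- bar (a point): Yellow round bar 10 mm thick, 108 mm long, joined to the mirror by thin rods at its ends, free between them. Pinch it from above across the stand's y; it can turn in a light pinch. This point is mid-bar, 90 mm from the pivot axis; at joint 0 it leans 0.436 rad from straight above the pivot, away from the coaster, at joint q 0.436 - q.
- sight: Not a solid thing: the camera's central line of sight after it has bounced off the mirror. Origin at the mirror's centre; its y axis points along the reflected line, its x along the pivot axis. It turns down twice as far as the mirror: at joint 0 it points 0.368 rad above level, at joint q 0.368 - 2q. The dot is mid-mirror when it lies on the y axis (z of the dot in this frame near 0).
- coaster: Fixed square dark slate coaster, 120 x 120 x 4 mm, lying on the table on the +y side of the stand, edges parallel to the stand's. Origin at the centre of its underside.
- cup: Square white enamel cup with a blue rim, no handle, 60 x 60 mm outside (at every height), 72 mm tall, walls 4 mm, 0.1 to 0.2 kg, flat sides on which it lies steadily. Origin at the centre of the outer face of its base; z points from base to mouth, x and y are square to its sides. It starts mouth-up on the table, beyond the coaster as seen from the mirror.
- dot (a point): Centre of the green dot, 26 mm across, on the outer face of the cup's base (the cup's origin). It is hidden while the cup stands mouth-up; with the cup mouth-down on the coaster it is 76 mm above the table.
- jar: Bystander, closed square glass jar, 80 x 80 mm, 130 mm tall with its steel cap; loose, to be left alone.
- lid: Bystander, round orange silicone lid, 104 mm across, 22 mm high with its knob; loose, to be left alone.
- mug: Bystander, blue enamel mug with a handle, 76 mm across, 75 mm high; loose, to be left alone.
- scoop: Bystander, red plastic scoop, lying, bowl 70 x 50 x 30 mm, about 155 mm long, origin under the bowl; loose, to be left alone.
- strainer: Bystander, steel tea strainer, lying, bowl 70 mm across, 30 mm high, handle to 123 mm from the bowl's centre along its x; loose, to be left alone.
- tin: Bystander, round tea tin, 72 mm across, 120 mm high; loose, to be left alone.
There are look-alikes about, which are no part of the job. There is more than one size of the coaster; the one meant has the size given above.

How it is judged:
By the outcome, as a careful person would: the job done as asked, in the order asked, and still so for the second after the job is handed in, while the arm keeps its last pose, push and grip.
It also fails if it takes over 72 s, if anything falls off the work surface, if the arm or the gripper's body presses on something with over 40 N, if the wrist force passes 120 N, or if a joint passes its speed limit or range.

## Working session

There is one attempt and no reset: what is moved stays moved. The work goes in short steps, Python scripts to look and compute and a tool call to move; the robot and the scene stay as the last step left them, time stands still between calls to the robot, and variables do not carry over. Pictures are saved under pics/ and viewed, and the job is handed in when it is done.

Besides the shell and the picture viewer there is one more tool, called after "Call:" in YAML: its name, and indented under it one key for each argument. carry_out: Moves the arm, as the interface text tells. Its arguments: {"type":"object","properties":{"offset":{"type":"array"},"turn":{"type":"array"},"gripper":{"type":"array"}},"required":["offset","turn","gripper"]}

```bash
mkdir -p pics; cat > h.py <<'E'
import numpy as np, cv2
from station import observe, grab_frame, get_calibration, job_done
def snap(n,f):
    im=grab_frame(n); cv2.imwrite('pics/'+f+'.png',im[:,:,::-1]); return im
def ray(n,u,v,cal=None):
    c=cal or get_calibration(n); T=np.array(c['world_from_camera'])
    x=(u-c['cx'])/c['fx']; y=(v-c['cy'])/c['fy']
    if n=='wrist':
        r=np.hypot(x,y); d=np.array([np.sin(r)*x/max(r,1e-9),np.sin(r)*y/max(r,1e-9),np.cos(r)])
    else: d=np.array([x,y,1.])
    return T[:3,3],T[:3,:3]@d
def atz(n,u,v,z,cal=None):
    o,d=ray(n,u,v,cal); return o+d*(z-o[2])/d[2]
def proj(n,p,cal=None):
    c=cal or get_calibration(n); T=np.linalg.inv(np.array(c['world_from_camera']))
    q=T[:3,:3]@np.array(p)+T[:3,3]
    return c['fx']*q[0]/q[2]+c['cx'],c['fy']*q[1]/q[2]+c['cy']
E
python3 - <<'E'
from h import *
np.set_printoptions(precision=3,suppress=True)
s=observe()
print(s['time'],s['position'],np.array(s['tool_rot']),s['force'],s['gripper_width'])
for n in ['side','top','wrist']:
    snap(n,n+'0'); print(n,get_calibration(n))
E
```

```text
0.0 [0.156 0.553 0.303] [[-0.962  0.271 -0.001]
 [ 0.271  0.962 -0.002]
 [ 0.    -0.002 -1.   ]] [ 0.079 -0.17  -1.093] 0.08563073147085044
side {'fx': 533.3396904957012, 'fy': 533.3396904957012, 'cx': 323.92268449639835, 'cy': 237.7987157193645, 'world_from_camera': array([[ 0.999, -0.01 ,  0.045,  0.454],
       [-0.041, -0.632,  0.774, -1.131],
       [ 0.021, -0.775, -0.632,  1.008],
       [ 0.   ,  0.   ,  0.   ,  1.   ]])}
top {'fx': 539.0960061804882, 'fy': 539.0960061804882, 'cx': 312.99036156150595, 'cy': 244.40340267394848, 'world_from_camera': array([[-0.022, -0.993,  0.12 ,  0.393],
       [-1.   ,  0.024,  0.012, -0.145],
       [-0.015, -0.119, -0.993,  1.414],
       [ 0.   ,  0.   ,  0.   ,  1.   ]])}
wrist {'fx': 371.64829954431775, 'fy': 371.64829954431775, 'cx': 313.6184280814125, 'cy': 240.09023857290643, 'world_from_camera': array([[ 0.271,  0.928,  0.254,  0.092],
       [ 0.962, -0.261, -0.074,  0.571],
       [-0.002,  0.265, -0.964,  0.373],
       [ 0.   ,  0.   ,  0.   ,  1.   ]])}
```

View pics/side0.png

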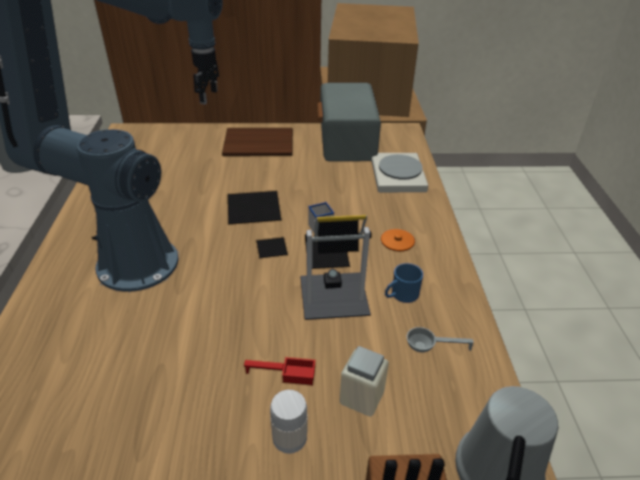

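View pics/top0.png

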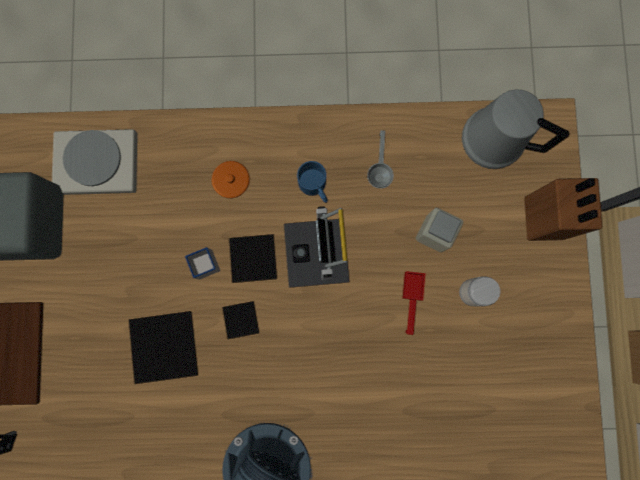

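View pics/wrist0.png

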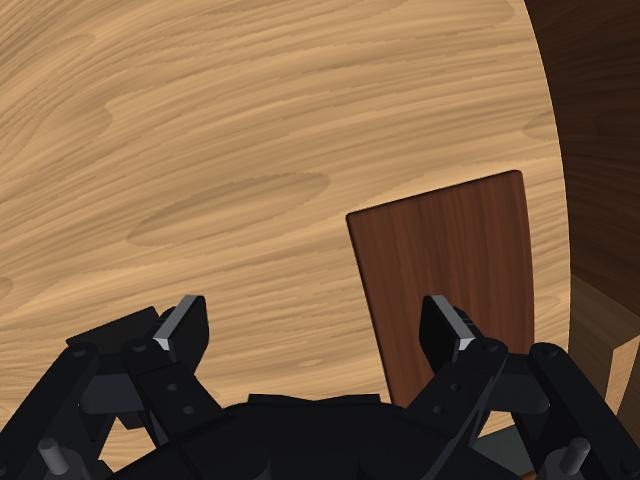

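```bash
python3 - <<'E'
import cv2
a=cv2.imread('pics/top0.png')[140:340,170:370]
cv2.imwrite('pics/top0c.png',cv2.resize(a,(800,800),interpolation=cv2.INTER_CUBIC)[:600])
E
```

```text
(no output)
```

View pics/top0c.png

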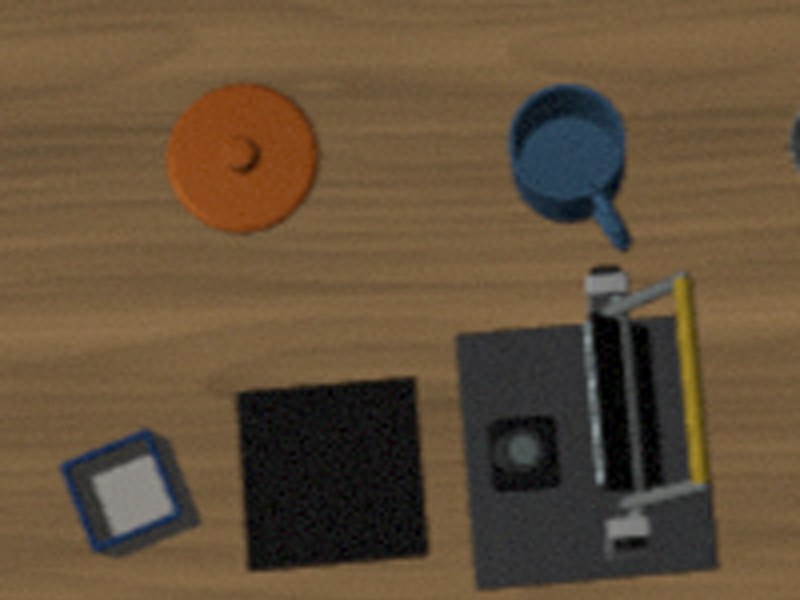

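```bash
python3 - <<'E'
from h import *
np.set_printoptions(precision=4,suppress=True)
c=get_calibration('top')
def P(u,v,z): return atz('top',170+(u+.5)/4-.5,140+(v+.5)/4-.5,z,c)[:2]
co=np.array([P(*p,.004) for p in [(238,394),(414,378),(427,553),(248,570)]])
print('coaster',co,co.mean(0),np.linalg.norm(np.roll(co,-1,0)-co,axis=1))
for a,b in [(0,1),(3,2)]: print('ang y-stand dir',np.degrees(np.arctan2(*(co[a]-co[b])[::-1])))
pl=np.array([P(*p,.008) for p in [(457,335),(477,588),(717,568)]]);print('plate',pl,np.linalg.norm(np.diff(pl,axis=0),axis=1))
for d in (pl[1]-pl[0],pl[1]-pl[2]): print(np.degrees(np.arctan2(d[1],d[0])))
cu=np.array([P(*p,.072) for p in [(62,466),(150,431),(184,512),(97,553)]])
print('cup',cu,cu.mean(0),np.linalg.norm(np.roll(cu,-1,0)-cu,axis=1))
for i in range(4):
  d=cu[(i+1)%4]-cu[i]; print(np.degrees(np.arctan2(d[1],d[0])))
bar=[P(682,280,.30),P(698,485,.30)];print('bar',bar)
print('lid',P(242,157,.015),'mug',P(568,150,.07))
E
```

```text
coaster [[ 0.5848  0.094 ]
 [ 0.5926 -0.0227]
 [ 0.4768 -0.0296]
 [ 0.4684  0.0878]] [0.5306 0.0324] [0.1169 0.1161 0.1178 0.1166]
ang y-stand dir 93.84009856260602
ang y-stand dir 94.09161428476887
plate [[ 0.62   -0.0518]
 [ 0.453  -0.0622]
 [ 0.4624 -0.2187]] [0.1674 0.1568]
-176.44249821084256
93.4353704829447
cup [[0.5326 0.1933]
 [0.5534 0.138 ]
 [0.5019 0.1166]
 [0.4775 0.1711]] [0.5164 0.1547] [0.0591 0.0558 0.0597 0.0595]
-69.4238420874206
-157.4572227490186
114.10577783975013
21.9943623329339
bar [array([ 0.599 , -0.1897]), array([ 0.491 , -0.1949])]
lid [0.7422 0.0888] mug [ 0.7276 -0.1287]
```

```bash
cat >> h.py <<'E'
O=np.array([0.543,-0.157]); AS=np.radians(3.7)
xs=np.array([np.cos(AS),np.sin(AS)]); ys=np.array([-np.sin(AS),np.cos(AS)])
def w(x,y): return O+xs*x+ys*y     # stand -> world (m)
def ts(p): d=np.array(p)[:2]-O; return np.array([d@xs,d@ys])
def go(pxy,z,yaw=None):
    s=observe(); R=np.array(s['tool_rot']); d=np.array([*pxy,z])-s['position']
    y=np.degrees(np.arctan2(R[1,1],R[0,1]))
    t=0
    if yaw is not None:
        dy=(yaw-y+90)%180-90; t=-np.radians(dy)
    print('t',s['time'],'off cm',np.round(R.T@d*100,2),'turn',round(t,3),'yaw',round(y,2),'joints',np.round(s['joint_pos'],0))
E
python3 -c "
from h import *
go((.5164,.1547),.25,22.3)"
```

```text
t 0.15 off cm [-45.52 -28.56   5.34] turn 0.907 yaw 74.25 joints [ 62.  10.  92.  -0.  78. -12.]
```

Call:
carry_out:
  offset:
    - [-5,-3,0]
    - [-10,-6,0]
    - [-15,-9,0]
    - [-20,-12.5,0]
    - [-25,-16,0]
  turn: [0.18,0.36,0.54,0.72,0.9]
  gripper: [1,1,1,1,1]

```text
time: 0.78
position: [0.3539, 0.3297, 0.3033]
tool_rot: [[-0.381, 0.925, -0.001], [0.925, 0.381, -0.001], [-0.001, -0.001, -1.0]]
force: [0.7, 1.5, -0.1]
gripper_width: 0.0855
```

```bash
python3 -c "
from h import *
go((.5164,.1547),.2,22.3)"
```

```text
t 0.775 off cm [-22.36   8.38  10.34] turn 0.001 yaw 22.37 joints [ 29.  -2. 105.  -0.  77.   7.]
```

Call:
carry_out:
  offset:
    - [-5,2,2]
    - [-10,4,4]
    - [-15,6,6]
    - [-20,7.6,8]
    - [-22.4,8.4,9]
  turn: [0,0,0,0,0]
  gripper: [1,1,1,1,1]

```text
time: 1.4
position: [0.5176, 0.152, 0.2119]
tool_rot: [[-0.378, 0.926, -0.002], [0.926, 0.378, -0.002], [-0.001, -0.003, -1.0]]
force: [-0.3, 0.1, 0.2]
gripper_width: 0.0854
```

```bash
python3 -c "
from h import *
go((.5164,.1547),.104,22.3)
snap('wrist','w1'); print(get_calibration('wrist'))
snap('top','t1')"
```

```text
t 1.4 off cm [3.000e-01 1.000e-02 1.079e+01] turn -0.001 yaw 22.22 joints [  4.  12. 102.  -0.  67. -18.]
{'fx': 371.64829954431775, 'fy': 371.64829954431775, 'cx': 313.6184280814125, 'cy': 240.09023857290643, 'world_from_camera': array([[ 0.92606915,  0.36442315,  0.09793716,  0.49411133],
       [ 0.37733924, -0.89201791, -0.24883558,  0.21213205],
       [-0.00331975,  0.26739449, -0.96358143,  0.28069749],
       [ 0.        ,  0.        ,  0.        ,  1.        ]])}
```

View pics/w1.png

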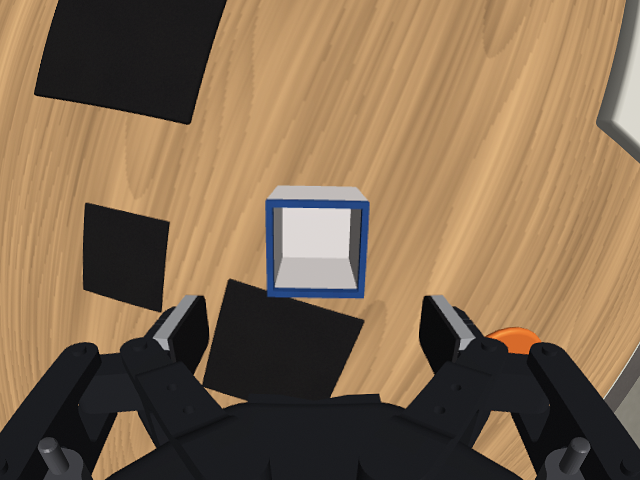

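```bash
python3 - <<'E'
from h import *
np.set_printoptions(precision=4,suppress=True)
c=get_calibration('wrist')
cu=np.array([atz('wrist',*p,.072,c)[:2] for p in [(266,200),(369,202),(363,297),(267,297)]])
print(cu,cu.mean(0),np.linalg.norm(np.roll(cu,-1,0)-cu,axis=1))
for i in range(4):
  d=cu[(i+1)%4]-cu[i]; print(np.degrees(np.arctan2(d[1],d[0]))%90)
co=np.array([atz('wrist',*p,.004,c)[:2] for p in [(230,279),(363,320),(204,386)]])
print(co,(co[1]+co[2])/2,np.linalg.norm(co[1]-co[0]),np.linalg.norm(co[2]-co[0]))
for d in (co[1]-co[0],co[2]-co[0]): print(np.degrees(np.arctan2(d[1],d[0]))%90)
E
```

```text
[[0.4799 0.1716]
 [0.535  0.1929]
 [0.5562 0.1375]
 [0.5012 0.115 ]] [0.5181 0.1542] [0.0591 0.0593 0.0594 0.0604]
21.107688515119545
20.961861564666194
22.23007170239029
20.667848923516857
[[ 0.4703  0.086 ]
 [ 0.5858  0.0934]
 [ 0.4785 -0.0317]] [0.5322 0.0309] 0.11579196297727819 0.11797912443767554
3.6378970628590035
3.9917175886239846
```

```bash
python3 -c "
from h import *
go((.5177,.1543),.104,21.3)"
```

```text
t 1.5 off cm [ 0.19  0.14 10.78] turn 0.015 yaw 22.17 joints [  4.  12. 102.  -0.  67. -18.]
```

Call:
carry_out:
  offset:
    - [0.2,0.15,3]
    - [0.2,0.15,6.5]
    - [0.2,0.15,9.5]
    - [0.2,0.15,10.8]
    - [0.2,0.15,10.8]
  turn: [0.015,0.015,0.015,0.015,0.015]
  gripper: [1,1,1,1,0]

```text
time: 2.12
position: [0.5171, 0.1549, 0.1035]
tool_rot: [[-0.364, 0.931, -0.004], [0.931, 0.364, -0.002], [-0.0, -0.005, -1.0]]
force: [0.0, -0.3, 0.6]
gripper_width: 0.0702
```

Call:
carry_out:
  offset:
    - [0,0,0]
    - [0,0,0]
    - [0,0,0]
  turn: [0,0,0]
  gripper: [0,-0.2,-0.2]

```text
time: 2.5
position: [0.5179, 0.1551, 0.1048]
tool_rot: [[-0.364, 0.931, -0.002], [0.931, 0.364, -0.001], [-0.0, -0.003, -1.0]]
force: [-2.1, -0.5, 7.1]
gripper_width: 0.0593
```

```bash
python3 -c "
from h import *
print(observe()['force'],ts(observe()['position']),ts((.5315,.0315)))
go(w(0,.282),.106,3.7)"
```

```text
[-2.10461489 -0.47450086  7.13099603] [-0.00491631  0.31310335] [0.00068831 0.18884922]
t 2.5 off cm [-3.11 -0.47 -0.12] turn 0.308 yaw 21.35 joints [  4.  22. 104.  -0.  54. -17.]
```

Call:
carry_out:
  offset:
    - [0,0,-1.5]
    - [-1.5,-0.25,-1.5]
    - [-3.1,-0.47,-1.5]
    - [-3.1,-0.47,-0.5]
    - [-3.1,-0.47,-0.1]
  turn: [0,0.15,0.308,0.308,0.308]
  gripper: [-0.2,-0.2,-0.2,-0.2,-0.2]

```text
time: 3.12
position: [0.5241, 0.1248, 0.1051]
tool_rot: [[-0.067, 0.998, -0.004], [0.998, 0.067, -0.001], [-0.001, -0.004, -1.0]]
force: [-0.4, 0.2, -2.5]
gripper_width: 0.0593
```

```bash
python3 -c "
from h import *
print(observe()['force'],ts(observe()['position']))
go(w(0,.281),.104,3.7);snap('wrist','w2')"
```

```text
[-0.41431476  0.24962174 -2.51828271] [-0.00062668  0.2824378 ]
t 3.125 off cm [-0.14  0.06  0.11] turn 0.003 yaw 3.85 joints [  1.  21. 104.  -0.  54.  -3.]
```

View pics/w2.png

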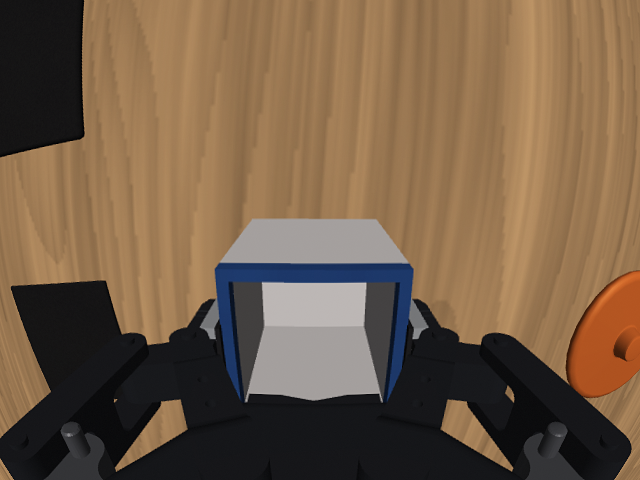

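Call:
carry_out:
  offset:
    - [-0.15,0,0.1]
    - [-0.15,0,0.1]
    - [-0.15,0,0.1]
    - [-0.15,0,-2]
    - [-0.15,0,-7]
  turn: [0,0,0,0,0]
  gripper: [-0.2,1,1,1,1]

```text
time: 3.8
position: [0.5226, 0.1235, 0.1733]
tool_rot: [[-0.068, 0.998, -0.01], [0.998, 0.068, -0.001], [-0.001, -0.01, -1.0]]
force: [-0.2, -0.1, 0.2]
gripper_width: 0.0854
```

Call:
carry_out:
  offset:
    - [3,0,-2]
    - [6,0,-1]
    - [6,0,1]
    - [6,0,4]
    - [6,0,4]
  turn: [0,0,0,0,0]
  gripper: [0,-0.4,-0.4,-0.4,-0.4]

```text
time: 4.42
position: [0.5162, 0.1832, 0.131]
tool_rot: [[-0.068, 0.998, -0.015], [0.998, 0.068, -0.002], [-0.001, -0.015, -1.0]]
force: [0.2, 0.0, 0.9]
gripper_width: 0.0258
```

```bash
python3 -c "
from h import *
print(observe()['force'],ts(observe()['position']))
go(w(0,.341),.128,3.7);snap('wrist','w3');snap('top','t3')
a=cv2.imread('pics/t3.png')[200:320,140:300];cv2.imwrite('pics/t3c.png',cv2.resize(a,None,fx=5,fy=5,interpolation=cv2.INTER_CUBIC))"
```

```text
[0.19621099 0.04460973 0.94210263] [-0.00474298  0.34120892]
t 4.425 off cm [-0.02  0.48  0.29] turn 0.004 yaw 3.91 joints [  7.  20. 102.  -0.  58.   3.]
```

View pics/w3.png

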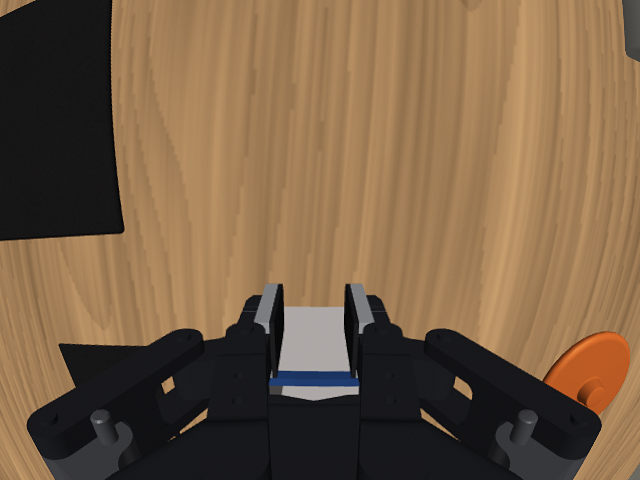

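View pics/t3c.png

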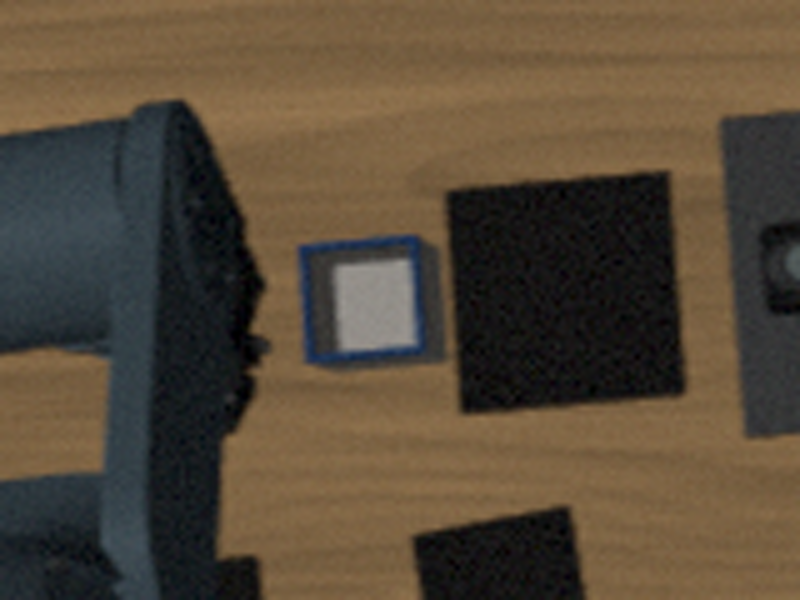

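Call:
carry_out:
  offset:
    - [-1,0.5,0.3]
    - [-2.2,0.5,0.3]
    - [-3.2,0.5,0.3]
    - [-4.2,0.5,0.3]
    - [-4.2,0.5,0.3]
  turn: [0,0,0,0,0]
  gripper: [-0.4,-0.4,-0.4,-0.4,-0.4]

```text
time: 5.15
position: [0.528, 0.1424, 0.1335]
tool_rot: [[-0.066, 0.998, -0.005], [0.998, 0.066, 0.002], [0.002, -0.005, -1.0]]
force: [-1.9, 9.2, 13.0]
gripper_width: 0.0256
```

```bash
python3 -c "
from h import *
print(observe()['force'],ts(observe()['position']))
snap('wrist','w4');snap('side','s4')
a=cv2.imread('pics/s4.png')[170:290,220:380];cv2.imwrite('pics/s4c.png',cv2.resize(a,None,fx=5,fy=5,interpolation=cv2.INTER_CUBIC))"
```

```text
[-1.89885654  9.19322582 13.00371946] [0.00437003 0.29975841]
```

View pics/w4.png

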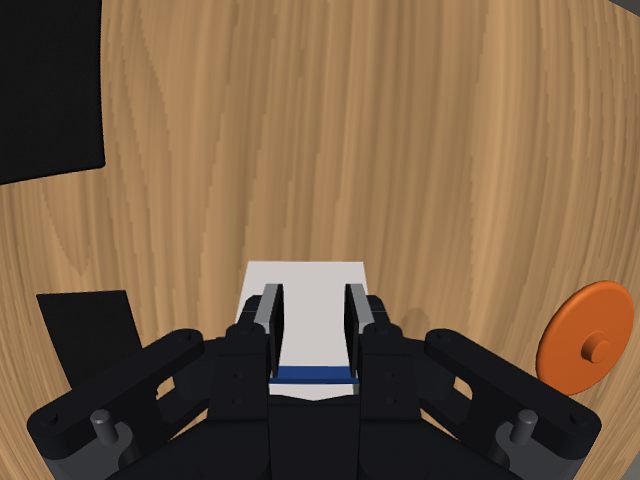

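View pics/s4c.png

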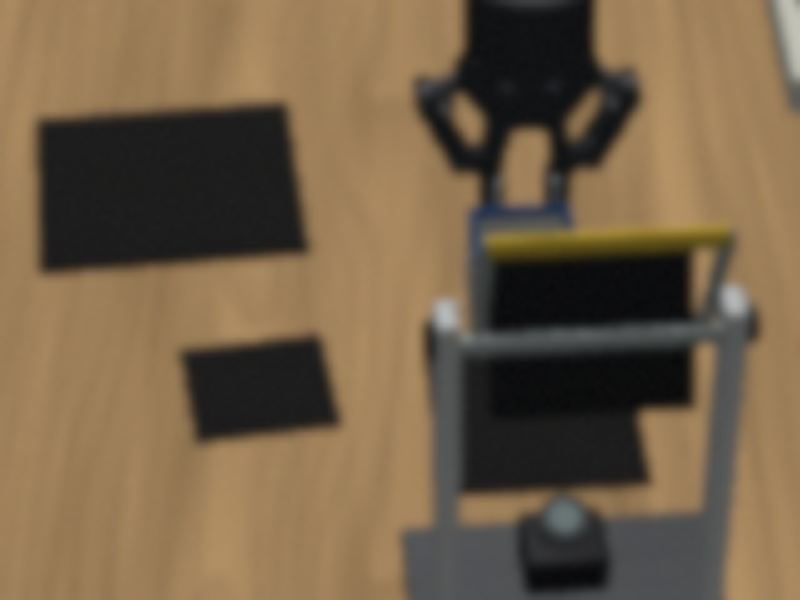

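Call:
carry_out:
  offset:
    - [-0.7,-0.3,-0.2]
    - [-1.4,-0.4,-0.2]
    - [-2.1,-0.4,-0.2]
    - [-2.8,-0.4,-0.2]
    - [-2.8,-0.4,-0.2]
  turn: [0,0,0,0,0]
  gripper: [-0.4,-0.4,-0.4,-0.4,-0.4]

```text
time: 5.88
position: [0.5304, 0.1151, 0.1425]
tool_rot: [[-0.066, 0.998, 0.007], [0.998, 0.066, 0.004], [0.004, 0.007, -1.0]]
force: [-6.2, 9.8, 40.0]
gripper_width: 0.0252
```

```bash
python3 -c "
from h import *
print(observe()['force'],ts(observe()['position']))
snap('wrist','w5')"
```

```text
[-6.15204554  9.80613291 39.98048985] [0.00500303 0.2723608 ]
```

View pics/w5.png

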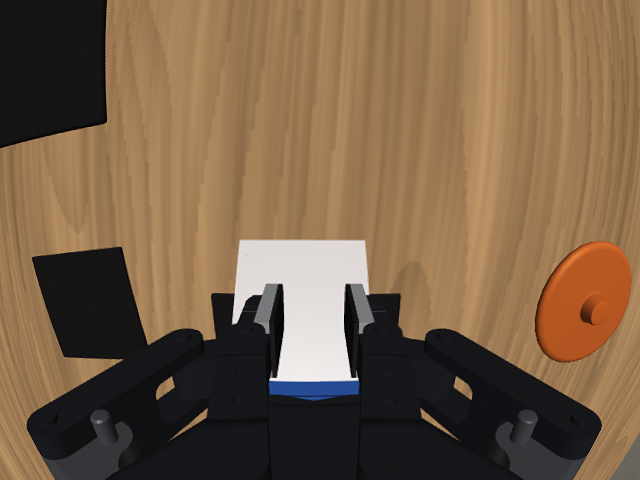

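Call:
carry_out:
  offset:
    - [0,0,-1]
    - [0,0,-4]
    - [3,0,-8]
    - [6,0,-12]
    - [6,0,-12]
  turn: [0,0,0,0,0]
  gripper: [-0.4,-0.4,1,1,1]

```text
time: 6.55
position: [0.5272, 0.1756, 0.2668]
tool_rot: [[-0.068, 0.998, 0.014], [0.998, 0.068, 0.005], [0.004, 0.014, -1.0]]
force: [-0.6, -0.1, -0.6]
gripper_width: 0.0783
```

```bash
python3 -c "
from h import *
print(observe()['force'],ts(observe()['position']))
snap('wrist','w6')"
```

```text
[-0.58095716 -0.09867733 -0.61497378] [0.00572052 0.33295718]
```

View pics/w6.png

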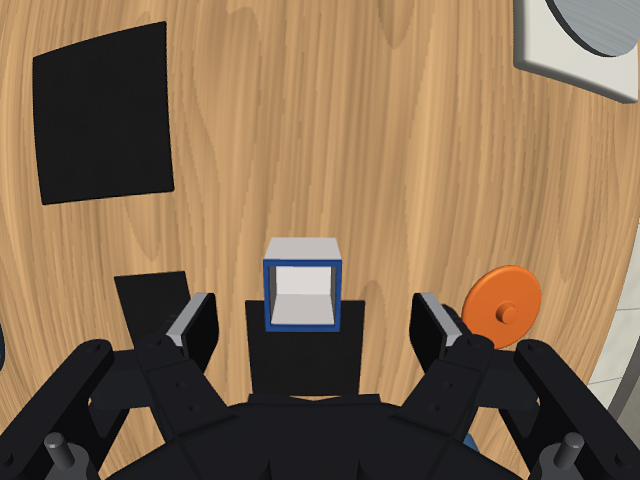

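```bash
python3 - <<'E'
from h import *
np.set_printoptions(precision=4,suppress=True)
c=get_calibration('wrist')
cu=np.array([ts(atz('wrist',*p,.072,c)) for p in [(264,260),(341,260),(340,331),(265,331)]])
print(cu,cu.mean(0))
co=np.array([ts(atz('wrist',*p,.004,c)) for p in [(246,301),(364,301)]])
print(co)
go(w(-.005,.345),.128,3.7)
E
```

```text
[[-0.0297  0.3114]
 [ 0.0277  0.3114]
 [ 0.0287  0.2511]
 [-0.0316  0.251 ]] [-0.0012  0.2812]
[[-0.0583  0.2462]
 [ 0.0576  0.2463]]
t 6.6 off cm [ 1.25 -1.1  13.63] turn 0.003 yaw 3.85 joints [ 6. 10. 98.  0. 72.  2.]
```

Call:
carry_out:
  offset:
    - [0.9,-0.7,4]
    - [0.9,-0.7,9]
    - [0.9,-0.7,12.5]
    - [0.9,-0.7,13.6]
    - [0.9,-0.7,13.6]
  turn: [0,0,0,0,0]
  gripper: [-0.4,-0.4,-0.4,-0.4,-0.4]

```text
time: 7.22
position: [0.5196, 0.183, 0.1275]
tool_rot: [[-0.066, 0.998, 0.008], [0.998, 0.066, 0.004], [0.003, 0.008, -1.0]]
force: [0.1, -0.2, 0.2]
gripper_width: 0.0258
```

Call:
carry_out:
  offset:
    - [-1.0,0,0]
    - [-2.0,0,0]
    - [-2.4,0,0]
    - [-2.4,0,0]
  turn: [0,0,0,0]
  gripper: [-0.4,-0.4,-0.4,-0.4]

```text
time: 7.72
position: [0.5218, 0.1588, 0.1282]
tool_rot: [[-0.066, 0.998, 0.01], [0.998, 0.066, 0.004], [0.003, 0.01, -1.0]]
force: [0.4, 1.9, 1.6]
gripper_width: 0.0255
```

```bash
python3 -c "
from h import *
print(observe()['force'],ts(observe()['position']),observe()['position'])"
```

```text
[0.40813373 1.90277517 1.57017393] [-0.00080244  0.31655165] [0.52177142 0.15884005 0.12824314]
```

Call:
carry_out:
  offset:
    - [-1.0,0,-0.9]
    - [-2.2,0,-1.7]
    - [-3.5,0,-2.2]
    - [-4.9,0,-2.5]
    - [-4.9,0,-2.5]
  turn: [0,0,0,0,0]
  gripper: [-0.4,-0.4,-0.4,-0.4,-0.4]

```text
time: 8.35
position: [0.525, 0.1085, 0.1533]
tool_rot: [[-0.064, 0.998, 0.01], [0.998, 0.064, 0.004], [0.003, 0.01, -1.0]]
force: [-0.2, -0.0, 1.2]
gripper_width: 0.0258
```

```bash
python3 -c "
from h import *
print(observe()['force'],ts(observe()['position']),observe()['position'])
snap('wrist','w7')"
```

```text
[-0.23602156 -0.01672173  1.15153369] [-0.00080217  0.26607531] [0.52502904 0.10846894 0.15328644]
```

View pics/w7.png

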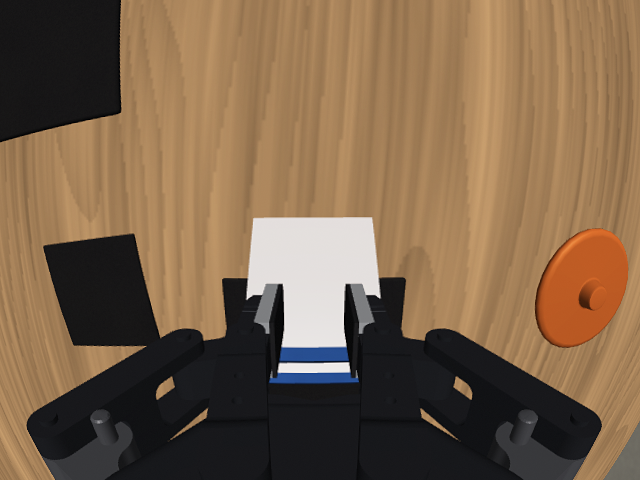

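```bash
python3 -c "
from h import *
snap('side','s7');snap('top','t7')
a=cv2.imread('pics/s7.png')[170:270,250:410];cv2.imwrite('pics/s7c.png',cv2.resize(a,None,fx=5,fy=5,interpolation=cv2.INTER_CUBIC))
a=cv2.imread('pics/t7.png')[200:320,140:300];cv2.imwrite('pics/t7c.png',cv2.resize(a,None,fx=5,fy=5,interpolation=cv2.INTER_CUBIC))"
```

```text
(no output)
```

View pics/s7c.png

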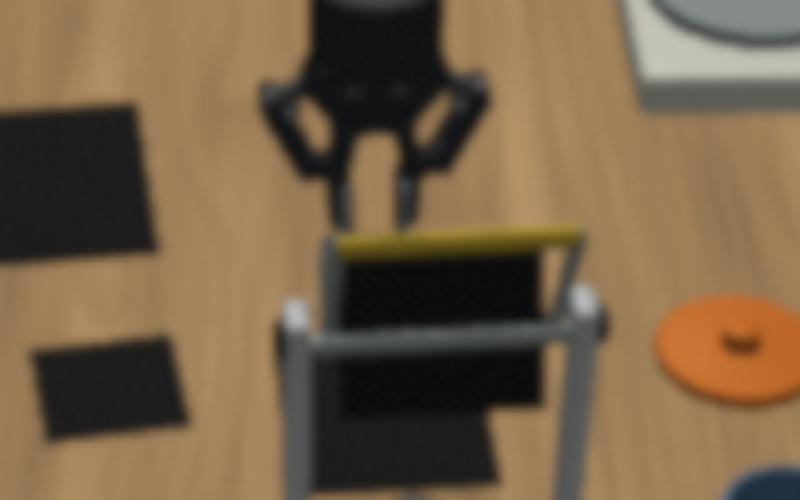

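View pics/t7c.png

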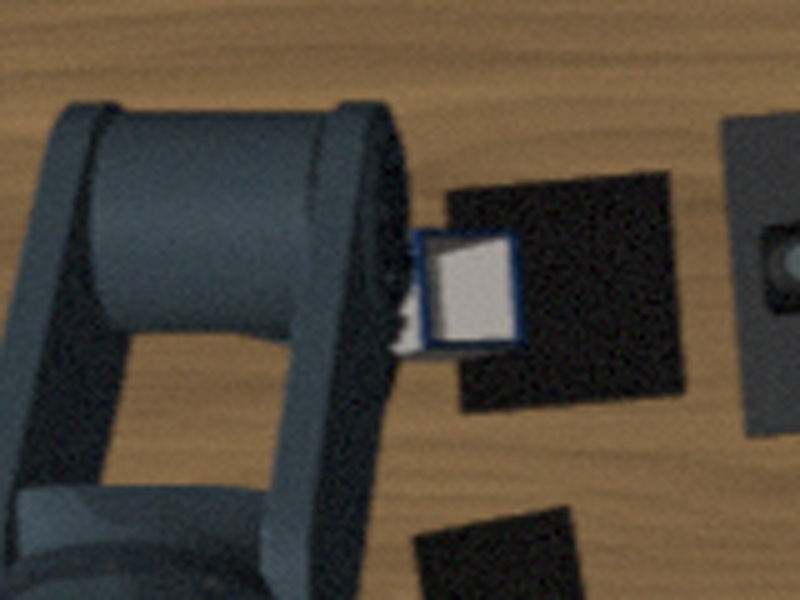

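Call:
carry_out:
  offset:
    - [-0.8,0,-0.2]
    - [-1.6,0,-0.3]
    - [-2.4,0,-0.3]
    - [-3.2,0,-0.3]
    - [-3.2,0,-0.3]
  turn: [0,0,0,0,0]
  gripper: [-0.4,-0.4,-0.4,-0.4,-0.4]

```text
time: 9.12
position: [0.5268, 0.0771, 0.1557]
tool_rot: [[-0.064, 0.998, 0.009], [0.998, 0.064, 0.004], [0.003, 0.01, -1.0]]
force: [-0.1, 0.0, -0.7]
gripper_width: 0.0255
```

```bash
python3 -c "
from h import *
print(observe()['force'],ts(observe()['position']),observe()['position'])
snap('wrist','w8');snap('top','t8')
a=cv2.imread('pics/t8.png')[200:320,140:300];cv2.imwrite('pics/t8c.png',cv2.resize(a,None,fx=5,fy=5,interpolation=cv2.INTER_CUBIC))"
```

```text
[-0.07974164  0.02605112 -0.69382209] [-0.00107246  0.23470274] [0.52678386 0.07714432 0.15573717]
```

View pics/w8.png

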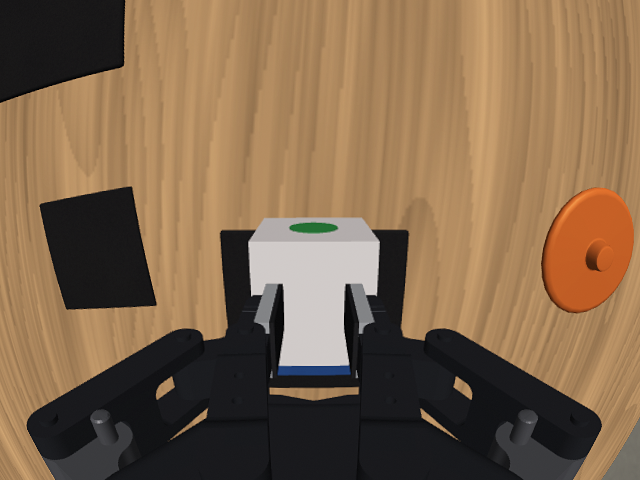

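View pics/t8c.png

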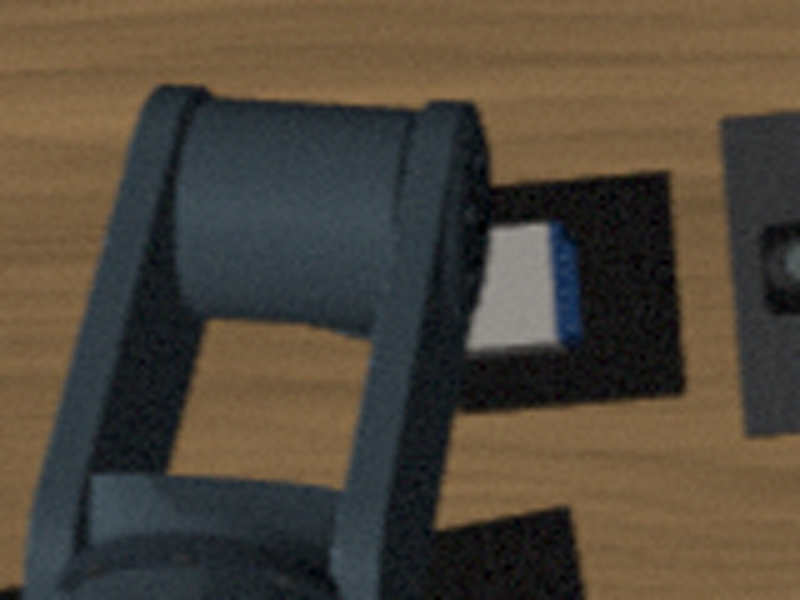

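```bash
python3 - <<'E'
from h import *
c=get_calibration('wrist')
for p,z in [((249,241),.064),((379,241),.064),((263,218),.004),((363,218),.004),((278,366),.064),((350,366),.064),((278,376),.064)]: print(ts(atz('wrist',*p,z,c)))
E
```

```text
[-0.02904893  0.25704628]
[0.03021893 0.25690961]
[-0.03005752  0.25517517]
[0.03121815 0.25506799]
[-0.01814632  0.18960179]
[0.01933911 0.18935695]
[-0.01844282  0.18303388]
```

Call:
carry_out:
  offset:
    - [0,0,-2.5]
    - [-0.7,0.1,-2.5]
    - [-1.4,0.1,-2]
    - [-1.4,0.1,-1]
    - [-1.4,0.1,1]
  turn: [0,0,0,0,0]
  gripper: [1,1,1,1,1]

```text
time: 9.85
position: [0.5286, 0.0637, 0.1446]
tool_rot: [[-0.065, 0.998, 0.009], [0.998, 0.064, 0.004], [0.004, 0.01, -1.0]]
force: [-0.1, 0.8, 0.0]
gripper_width: 0.0854
```

```bash
python3 -c "
from h import *
print(observe()['gripper_width'])
go(w(.0005,.221),.089,3.7)"
```

```text
0.08543608837432501
t 9.85 off cm [-0.04  0.01  5.56] turn -0.0 yaw 3.7 joints [ -6.  16. 105.   0.  58. -10.]
```

Call:
carry_out:
  offset:
    - [0,0,2.5]
    - [0,0,5]
    - [0,0,5.5]
    - [0,0,5.5]
    - [0,0,5.5]
  turn: [0,0,0,0,0]
  gripper: [1,1,1,-0.2,-0.2]

```text
time: 10.48
position: [0.5299, 0.0639, 0.0906]
tool_rot: [[-0.064, 0.998, 0.011], [0.998, 0.064, 0.004], [0.003, 0.011, -1.0]]
force: [1.0, -0.4, -1.1]
gripper_width: 0.0592
```

Call:
carry_out:
  offset:
    - [0,0,0]
    - [0,0,0]
    - [0,0,0]
  turn: [0,0,0]
  gripper: [-0.2,-0.2,-0.2]

```text
time: 10.85
position: [0.5299, 0.0639, 0.0908]
tool_rot: [[-0.064, 0.998, 0.011], [0.998, 0.064, 0.004], [0.003, 0.011, -1.0]]
force: [-1.0, 0.1, -1.6]
gripper_width: 0.0591
```

```bash
python3 -c "
from h import *
print(observe()['force'],observe()['gripper_width'])
go(w(.0005,.289),.085,3.7)"
```

```text
[-0.96735312  0.08823942 -1.61834985] 0.05909192679267021
t 10.85 off cm [ 6.77 -0.08  0.6 ] turn -0.0 yaw 3.69 joints [ -6.  22. 106.   0.  52. -10.]
```

Call:
carry_out:
  offset:
    - [0,0,-2]
    - [3.5,0,-2]
    - [6.9,-0.1,-2]
    - [6.9,-0.1,-0.5]
    - [6.9,-0.1,0.3]
  turn: [0,0,0,0,0]
  gripper: [-0.2,-0.2,-0.2,-0.2,-0.2]

```text
time: 11.48
position: [0.5238, 0.1325, 0.0868]
tool_rot: [[-0.065, 0.998, 0.01], [0.998, 0.065, 0.004], [0.003, 0.01, -1.0]]
force: [-0.2, -0.4, -1.9]
gripper_width: 0.0593
```

```bash
python3 -c "
from h import *
print(observe()['force'],observe()['gripper_width'],ts(observe()['position']))
snap('top','t9');snap('wrist','w9')
a=cv2.imread('pics/t9.png')[200:320,140:300];cv2.imwrite('pics/t9c.png',cv2.resize(a,None,fx=5,fy=5,interpolation=cv2.INTER_CUBIC))"
```

```text
[-0.19837839 -0.42142607 -1.92149247] 0.05931250389255609 [-0.00046507  0.29008897]
```

View pics/t9c.png

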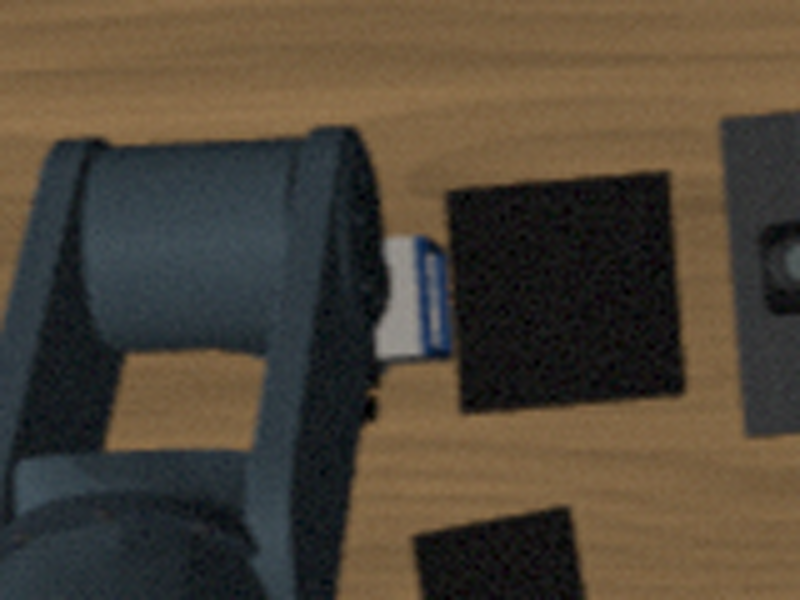

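View pics/w9.png

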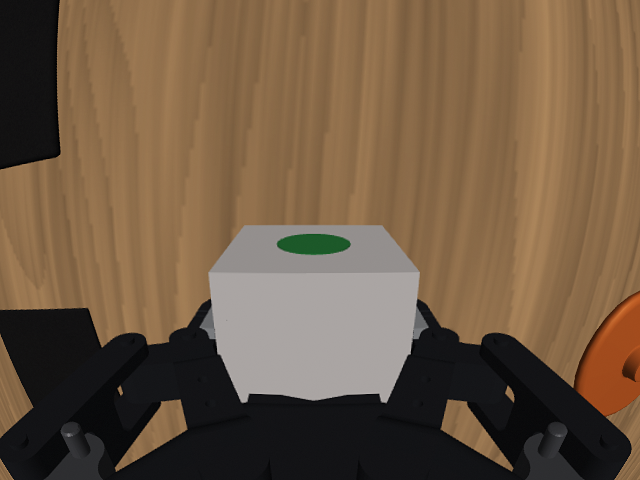

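Call:
carry_out:
  offset:
    - [0,0,0.15]
    - [0,0,0.15]
    - [0,0,0.1]
    - [0,0,-2]
    - [0,0,-6]
  turn: [0,0,0,0,0]
  gripper: [-0.2,1,1,1,1]

```text
time: 12.2
position: [0.5223, 0.1313, 0.146]
tool_rot: [[-0.063, 0.998, 0.006], [0.998, 0.063, 0.004], [0.003, 0.006, -1.0]]
force: [0.2, 0.3, -0.5]
gripper_width: 0.0854
```

Call:
carry_out:
  offset:
    - [3,0,-2]
    - [6.2,0,-1]
    - [6.2,0,1]
    - [6.2,0,2.3]
    - [6.2,0,2.3]
  turn: [0,0,0,0,0]
  gripper: [0,-0.4,-0.4,-0.4,-0.4]

```text
time: 12.82
position: [0.5177, 0.1928, 0.122]
tool_rot: [[-0.063, 0.998, 0.003], [0.998, 0.063, 0.003], [0.003, 0.003, -1.0]]
force: [-0.6, -0.2, -0.5]
gripper_width: 0.0255
```

```bash
python3 -c "
from h import *
print(observe()['force'],ts(observe()['position']))
go(w(0,.338),.123,3.7);snap('wrist','w10')"
```

```text
[-0.55465887 -0.16290277 -0.46372021] [-0.00263947  0.35067145]
t 12.825 off cm [-1.27  0.27 -0.1 ] turn -0.002 yaw 3.59 joints [  8.  21. 103.   0.  56.   4.]
```

View pics/w10.png

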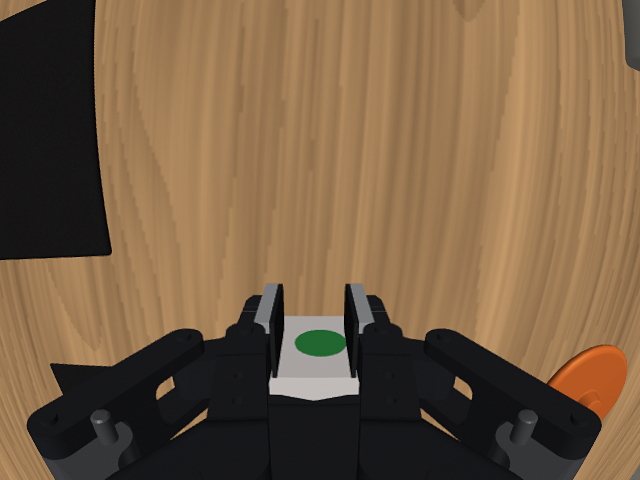

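Call:
carry_out:
  offset:
    - [-1,0.3,0]
    - [-1.6,0.3,0]
    - [-2.0,0.3,0]
    - [-2.0,0.3,0]
  turn: [0,0,0,0]
  gripper: [-0.4,-0.4,-0.4,-0.4]

```text
time: 13.38
position: [0.5229, 0.1729, 0.1233]
tool_rot: [[-0.062, 0.998, 0.005], [0.998, 0.062, 0.004], [0.004, 0.006, -1.0]]
force: [0.6, 1.0, -0.0]
gripper_width: 0.0254
```

Call:
carry_out:
  offset:
    - [-1.0,0,-1.1]
    - [-2.1,0,-2.1]
    - [-3.4,0,-2.9]
    - [-4.4,0,-3.2]
    - [-4.4,0,-3.2]
  turn: [0,0,0,0,0]
  gripper: [-0.4,-0.4,-0.4,-0.4,-0.4]

```text
time: 14.0
position: [0.526, 0.1278, 0.1562]
tool_rot: [[-0.06, 0.998, 0.007], [0.998, 0.06, 0.004], [0.004, 0.007, -1.0]]
force: [-2.6, 2.3, 6.6]
gripper_width: 0.0259
```

```bash
python3 -c "
from h import *
print(observe()['force'],ts(observe()['position']))
snap('wrist','w11');snap('top','t11')
a=cv2.imread('pics/t11.png')[200:320,140:300];cv2.imwrite('pics/t11c.png',cv2.resize(a,None,fx=5,fy=5,interpolation=cv2.INTER_CUBIC))"
```

```text
[-2.57208325  2.3035841   6.58011219] [0.00144397 0.28532349]
```

View pics/w11.png

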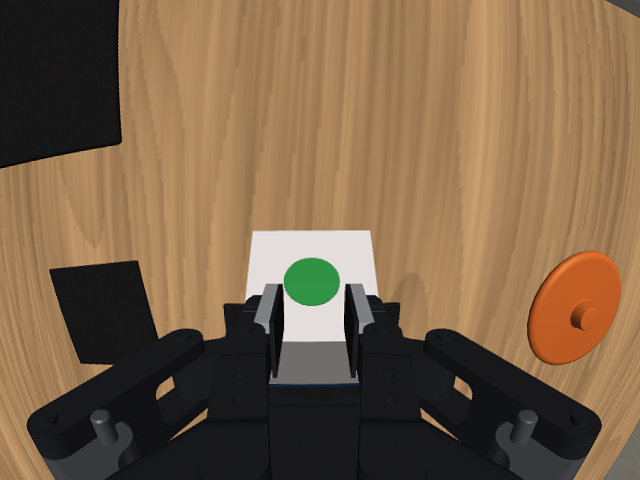

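View pics/t11c.png

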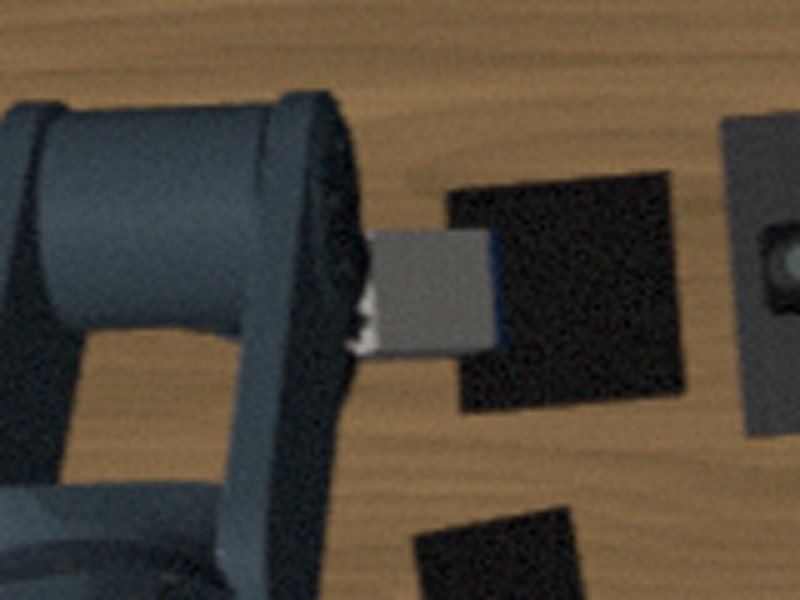

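Call:
carry_out:
  offset:
    - [-1.0,0,-0.4]
    - [-2.0,0,-0.6]
    - [-3.0,0,-0.7]
    - [-4.0,0,-0.7]
    - [-4.0,0,-0.7]
  turn: [0,0,0,0,0]
  gripper: [-0.4,-0.4,-0.4,-0.4,-0.4]

```text
time: 14.72
position: [0.5283, 0.0874, 0.1627]
tool_rot: [[-0.059, 0.998, 0.006], [0.998, 0.059, 0.005], [0.004, 0.006, -1.0]]
force: [-0.0, -0.2, -0.1]
gripper_width: 0.0259
```

```bash
python3 -c "
from h import *
print(observe()['force'],ts(observe()['position']))
snap('wrist','w12')"
```

```text
[-0.03469866 -0.24796771 -0.13491402] [0.00112006 0.2447998 ]
```

View pics/w12.png

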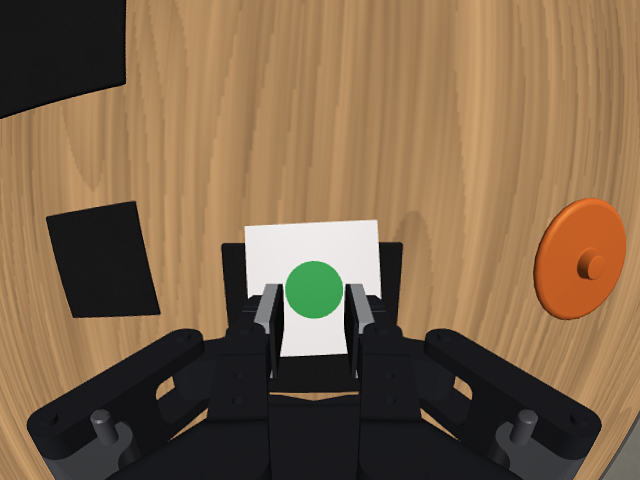

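Call:
carry_out:
  offset:
    - [0,0,-4]
    - [2,0,-9]
    - [5,0,-13]
    - [5,0,-13]
  turn: [0,0,0,0]
  gripper: [1,1,1,1]

```text
time: 15.28
position: [0.5259, 0.1391, 0.297]
tool_rot: [[-0.063, 0.998, 0.014], [0.998, 0.063, 0.006], [0.005, 0.014, -1.0]]
force: [1.0, 0.1, -0.9]
gripper_width: 0.0853
```

```bash
python3 -c "
from h import *
print(ts(observe()['position']))
a=snap('wrist','w13')[200:380,200:440,::-1]
cv2.imwrite('pics/w13c.png',cv2.resize(a,None,fx=3.3,fy=3.3,interpolation=cv2.INTER_CUBIC))"
```

```text
[0.00206255 0.29659478]
```

View pics/w13c.png

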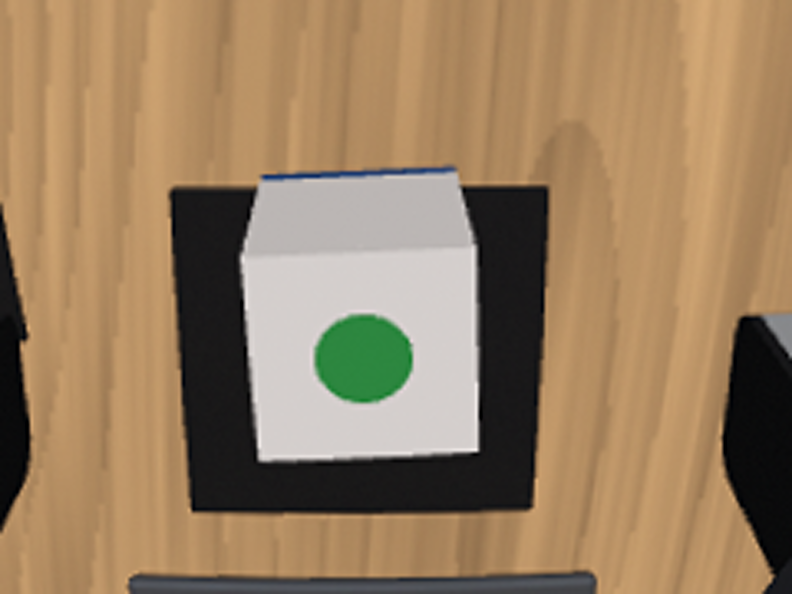

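```bash
python3 - <<'E'
from h import *
np.set_printoptions(precision=4,suppress=True)
c=get_calibration('wrist')
f=lambda p,z: ts(atz('wrist',200+(p[0]+.5)/3.3-.5,200+(p[1]+.5)/3.3-.5,z,c))
co=np.array([f(p,.004) for p in [(172,187),(548,187),(532,510),(193,511)]]); print(co,co.mean(0))
cu=np.array([f(p,.076) for p in [(242,254),(474,244),(479,452),(259,462)]]); print(cu,cu.mean(0))
for i in range(4):
  d=cu[(i+1)%4]-cu[i]; print(np.degrees(np.arctan2(d[1],d[0])))
print('dot',f((364,358),.076),'plate',f((130,578),.008),f((594,576),.008))
E
```

```text
[[-0.0591  0.2471]
 [ 0.0578  0.2465]
 [ 0.0581  0.1284]
 [-0.0595  0.1287]] [-0.0007  0.1877]
[[-0.0302  0.2522]
 [ 0.0282  0.2546]
 [ 0.0312  0.1944]
 [-0.0282  0.1916]] [0.0003 0.2232]
2.334048041471124
-87.16136593733403
-177.36111858016932
91.85105788767189
dot [0.0004 0.2232] plate [-0.0838  0.1015] [0.0815 0.1014]
```

```bash
python3 -c "
from h import *
go(w(.0003,.2232),.099,6.1)"
```

```text
t 15.325 off cm [-7.34 -0.24 19.52] turn -0.044 yaw 3.56 joints [ 2.  6. 98.  0. 75. -2.]
```

Call:
carry_out:
  offset:
    - [-3.5,-0.1,3]
    - [-7.3,-0.2,6]
    - [-7.3,-0.25,8.5]
    - [-7.3,-0.25,8.5]
  turn: [-0.044,-0.044,-0.044,-0.044]
  gripper: [1,1,1,1]

```text
time: 15.82
position: [0.5254, 0.065, 0.2055]
tool_rot: [[-0.105, 0.995, 0.002], [0.995, 0.105, 0.006], [0.005, 0.002, -1.0]]
force: [-0.2, -0.6, -0.0]
gripper_width: 0.0853
```

```bash
python3 -c "
from h import *
go(w(.0003,.2232),.099,6.1);print(observe()['position'])"
```

```text
t 15.825 off cm [-0.02  0.33 10.65] turn -0.002 yaw 6.0 joints [ -6.  11. 104.   0.  65. -12.]
[0.52536183 0.06500768 0.20553665]
```

Call:
carry_out:
  offset:
    - [0,0.3,3]
    - [0,0.35,7]
    - [0,0.35,10]
    - [0,0.35,10.6]
    - [0,0.35,10.6]
  turn: [0,0,0,0,0]
  gripper: [1,1,1,1,-0.2]

```text
time: 16.45
position: [0.5294, 0.0661, 0.1002]
tool_rot: [[-0.105, 0.994, 0.002], [0.994, 0.105, 0.006], [0.005, 0.003, -1.0]]
force: [0.6, 0.4, 0.3]
gripper_width: 0.0697
```

Call:
carry_out:
  offset:
    - [0,0,0]
    - [0,0,0]
    - [0,0,0]
  turn: [0,0,0]
  gripper: [-0.2,-0.2,-0.2]

```text
time: 16.82
position: [0.5303, 0.0661, 0.1015]
tool_rot: [[-0.105, 0.994, 0.005], [0.994, 0.105, 0.005], [0.005, 0.005, -1.0]]
force: [0.4, 0.7, 5.8]
gripper_width: 0.0595
```

```bash
python3 -c "
from h import *
s=observe();print(s['force'],s['gripper_width'],ts(s['position']))
go(w(-.0007,.2232-.0355),s['position'][2],3.7)"
```

```text
[0.41073211 0.7427477  5.77784515] 0.05947081568700724 [0.00176923 0.22344241]
t 16.825 off cm [-3.56 -0.39 -0.02] turn 0.041 yaw 6.02 joints [ -6.  21. 105.   0.  53. -12.]
```

Call:
carry_out:
  offset:
    - [0,0,-1.2]
    - [-1.8,-0.1,-1.2]
    - [-3.55,-0.3,-1.2]
    - [-3.55,-0.3,-0.4]
    - [-3.55,-0.3,0]
  turn: [0,0.02,0.041,0.041,0.041]
  gripper: [-0.2,-0.2,-0.2,-0.2,-0.2]

```text
time: 17.45
position: [0.5305, 0.0299, 0.1014]
tool_rot: [[-0.063, 0.998, 0.002], [0.998, 0.063, 0.005], [0.005, 0.002, -1.0]]
force: [-15.5, -2.8, 34.3]
gripper_width: 0.0593
```

```bash
python3 -c "
from h import *
s=observe();print(s['force'],s['gripper_width'],ts(s['position']))
a=snap('wrist','w14')[200:380,200:440,::-1]
cv2.imwrite('pics/w14c.png',cv2.resize(a,None,fx=3.3,fy=3.3,interpolation=cv2.INTER_CUBIC))"
```

```text
[-15.50798865  -2.79707304  34.34720082] 0.05929302812911916 [-0.00037603  0.18728077]
```

View pics/w14c.png

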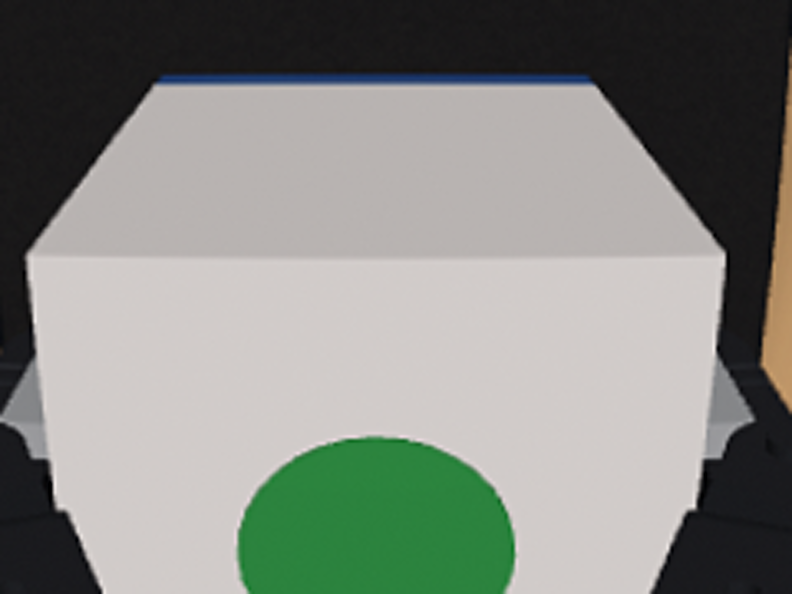

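Call:
carry_out:
  offset:
    - [0,0,-0.1]
    - [0,0,-0.1]
    - [0,0,-0.1]
    - [0,0,-2]
    - [0,0,-6]
  turn: [0,0,0,0,0]
  gripper: [-0.2,1,1,1,1]

```text
time: 18.12
position: [0.5292, 0.03, 0.1603]
tool_rot: [[-0.064, 0.998, -0.002], [0.998, 0.064, 0.006], [0.006, -0.001, -1.0]]
force: [0.4, -0.2, 0.2]
gripper_width: 0.0856
```

Call:
carry_out:
  offset:
    - [2,0,-5]
    - [5,0,-9]
    - [9,0,-13]
    - [9,0,-13]
  turn: [0,0,0,0]
  gripper: [1,1,1,1]

```text
time: 18.62
position: [0.5251, 0.1214, 0.2949]
tool_rot: [[-0.067, 0.998, 0.006], [0.998, 0.067, 0.007], [0.006, 0.006, -1.0]]
force: [0.3, -0.8, -0.7]
gripper_width: 0.0855
```

```bash
python3 -c "
from h import *
print(ts(observe()['position']))
a=snap('wrist','w15')[200:380,200:440,::-1]
cv2.imwrite('pics/w15c.png',cv2.resize(a,None,fx=3.3,fy=3.3,interpolation=cv2.INTER_CUBIC))"
```

```text
[8.41271343e-05 2.78991652e-01]
```

View pics/w15c.png

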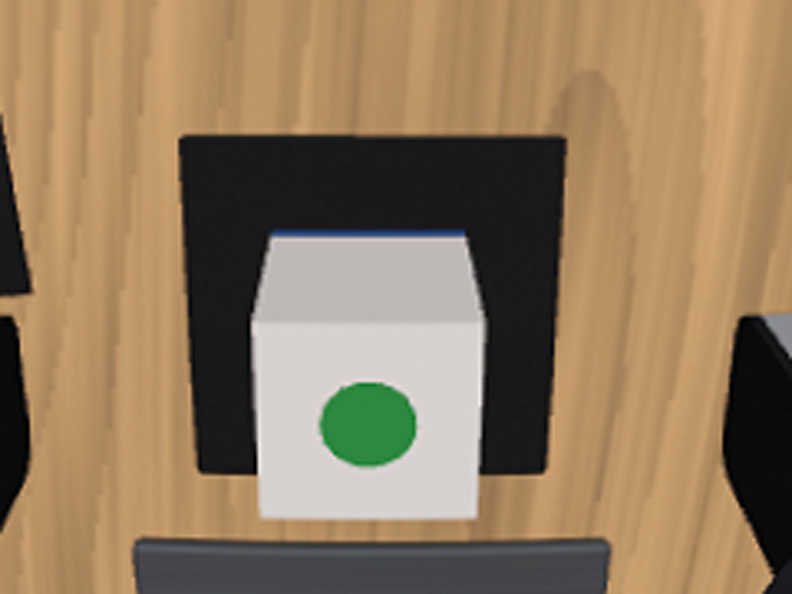

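```bash
python3 - <<'E'
from h import *
np.set_printoptions(precision=4,suppress=True)
c=get_calibration('wrist')
f=lambda p,z: ts(atz('wrist',200+(p[0]+.5)/3.3-.5,200+(p[1]+.5)/3.3-.5,z,c))
co=np.array([f(p,.004) for p in [(180,137),(566,137),(547,472),(199,473)]]); print(co,co.mean(0))
cu=np.array([f(p,.076) for p in [(252,320),(486,320),(477,518),(260,519)]]); print(cu,cu.mean(0))
print('dot',f((368,424),.076),'plate',f((134,542),.008),f((609,542),.008),'rim',f((270,231),.004),f((467,231),.004))
E
```

```text
[[-0.0595  0.2459]
 [ 0.0584  0.2461]
 [ 0.0585  0.1283]
 [-0.0595  0.1278]] [-0.0005  0.187 ]
[[-0.0314  0.2172]
 [ 0.0283  0.2173]
 [ 0.0282  0.157 ]
 [-0.0316  0.1566]] [-0.0016  0.187 ]
dot [-0.0018  0.1871] plate [-0.0836  0.1008] [0.0817 0.101 ] rim [-0.0325  0.2157] [0.0287 0.2157]
```

```bash
python3 -c "
from h import *
go(w(-.0005,-.038),.42,93.7);print(w(-.0005,-.038))"
```

```text
t 18.675 off cm [-3.151e+01  1.000e-02 -1.294e+01] turn -1.569 yaw 3.8 joints [ 0.  6. 98.  0. 76. -4.]
[ 0.54495327 -0.19495306]
```

Call:
carry_out:
  offset:
    - [0,0,-5]
    - [0,0,-10]
    - [-3,0,-13]
    - [-8,0,-13]
    - [-13,0,-13]
  turn: [-0.17,-0.34,-0.51,-0.68,-0.85]
  gripper: [0.2,0.2,0.2,0.2,0.2]

```text
time: 19.3
position: [0.5323, -0.0122, 0.4203]
tool_rot: [[-0.797, 0.604, 0.0], [0.604, 0.797, 0.006], [0.003, 0.005, -1.0]]
force: [0.8, 0.0, -1.1]
gripper_width: 0.051
```

```bash
python3 -c "
from h import *
go(w(-.0005,-.038),.42,93.7)"
```

```text
t 19.3 off cm [-12.05 -13.8   -0.07] turn -0.713 yaw 52.83 joints [-14.   1.  89.   0.  90. -67.]
```

Call:
carry_out:
  offset:
    - [-3,-3.5,0]
    - [-6,-7,0]
    - [-9,-10.5,0]
    - [-12,-13.8,0]
    - [-12,-13.8,0]
  turn: [-0.18,-0.36,-0.54,-0.713,-0.713]
  gripper: [0,0,0,0,0]

```text
time: 19.92
position: [0.5436, -0.1983, 0.4165]
tool_rot: [[-0.998, -0.06, -0.004], [-0.06, 0.998, 0.007], [0.003, 0.007, -1.0]]
force: [0.8, 1.0, 0.2]
gripper_width: 0.0428
```

```bash
python3 -c "
from h import *
print(get_calibration('wrist')['world_from_camera']);s=observe();print(s['position'],ts(s['position']))
snap('wrist','w16')
go(w(-.0005,-.038),.42,93.7)"
```

```text
[[-0.06001436  0.96343271  0.26114304  0.47763069]
 [ 0.99817512  0.05617065  0.02216484 -0.20353473]
 [ 0.00668575  0.2619967  -0.96504561  0.48643833]
 [ 0.          0.          0.          1.        ]]
[ 0.54363298 -0.19829964  0.41649082] [-0.0020335 -0.0412544]
t 19.975 off cm [-0.13  0.15 -0.31] turn -0.005 yaw 93.41 joints [ -32.    7.   83.    0.   90. -125.]
```

View pics/w16.png

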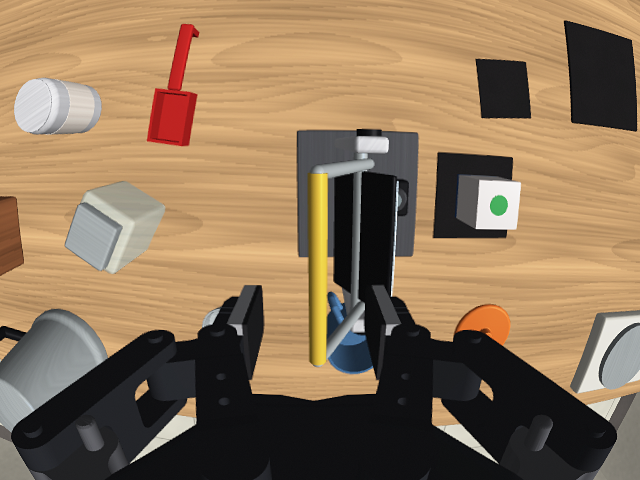

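```bash
python3 - <<'E'
from h import *
np.set_printoptions(precision=4,suppress=True)
c=get_calibration('wrist')
f=lambda p,z: ts(atz('wrist',*p,z,c))
for p in [(298,130),(418,133),(414,257),(299,257)]: print('plate',f(p,.008))
for p in [(319,172),(319,361)]: print('bar',f(p,.3016))
for p in [(438,153),(513,157),(507,238),(433,238)]: print('coaster',f(p,.004))
print('dot',f((499,205),.076))
E
```

```text
plate [-0.0829 -0.0567]
plate [-0.0818  0.0996]
plate [0.0876 0.1018]
plate [ 0.0858 -0.0575]
bar [-0.0527 -0.0365]
bar [ 0.0562 -0.0365]
coaster [-0.0564  0.1297]
coaster [-0.0578  0.2482]
coaster [0.0622 0.2499]
coaster [0.0615 0.1291]
dot [0.0008 0.1895]
```

Call:
carry_out:
  offset:
    - [0,0.5,0]
    - [0,0.5,3]
    - [0,0.5,6]
    - [0,0.5,6]
    - [0,0.5,6]
  turn: [-0.005,-0.005,-0.005,-0.005,-0.005]
  gripper: [0,0,0,0,0]

```text
time: 20.6
position: [0.5437, -0.1904, 0.3581]
tool_rot: [[-0.998, -0.065, -0.002], [-0.065, 0.998, 0.007], [0.002, 0.008, -1.0]]
force: [0.7, 0.9, 0.5]
gripper_width: 0.0427
```

```bash
python3 -c "
from h import *
s=observe();print(s['position'],ts(s['position']),s['force'])
snap('wrist','w17')"
```

```text
[ 0.54365208 -0.19038946  0.3581158 ] [-0.00150398 -0.03336195] [0.71190025 0.87349381 0.46903547]
```

View pics/w17.png

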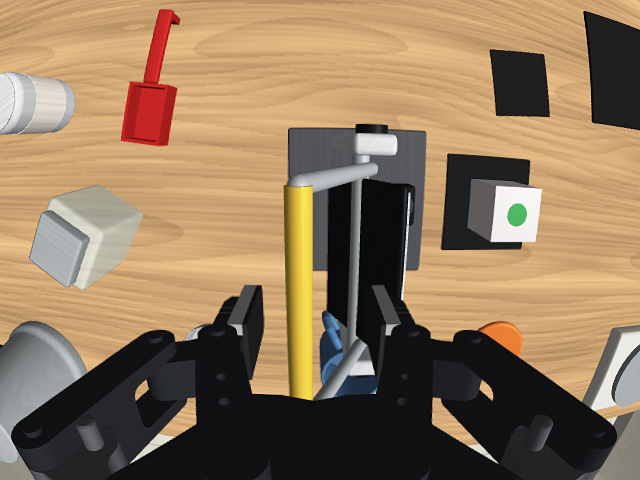

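Call:
carry_out:
  offset:
    - [0,-0.3,0.2]
    - [0,-0.35,0.2]
    - [0,-0.35,0.2]
    - [0,-0.35,0.2]
    - [0,-0.35,0.2]
  turn: [0,0,0,0,0]
  gripper: [0,-0.9,-0.9,-0.9,-0.9]

```text
time: 21.28
position: [0.5442, -0.1948, 0.3572]
tool_rot: [[-0.998, -0.065, -0.0], [-0.065, 0.998, 0.005], [-0.0, 0.005, -1.0]]
force: [0.7, -4.0, 3.1]
gripper_width: 0.0077
```

```bash
python3 -c "
from h import *
s=observe();print(s['position'],ts(s['position']),s['force'],s['gripper_width'])
snap('wrist','w18')"
```

```text
[ 0.54417277 -0.19477571  0.35716233] [-0.00126743 -0.03777265] [ 0.70689836 -3.97781228  3.13505139] 0.007675894887027009
```

View pics/w18.png

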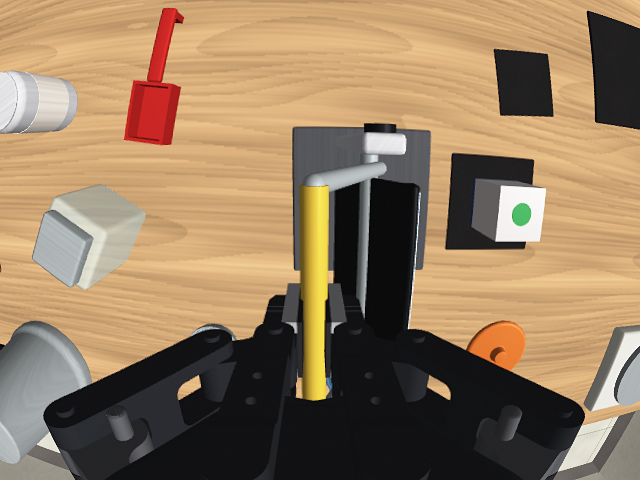

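Call:
carry_out:
  offset:
    - [0,1.1,-0.42]
    - [0,2.2,-0.7]
    - [0,3.4,-0.83]
    - [0,4.45,-0.82]
    - [0,4.45,-0.82]
  turn: [0,0,0,0,0]
  gripper: [-0.9,-0.9,-0.9,-0.9,-0.9]

```text
time: 21.95
position: [0.5414, -0.1511, 0.3668]
tool_rot: [[-0.998, -0.065, 0.001], [-0.065, 0.998, 0.002], [-0.001, 0.002, -1.0]]
force: [-0.9, -6.2, 5.8]
gripper_width: 0.0076
```

```bash
python3 -c "
from h import *
s=observe();print(s['position'],ts(s['position']),s['force'],s['gripper_width'])
snap('wrist','w19');snap('top','t19');snap('side','s19')
a=cv2.imread('pics/s19.png')[170:330,260:420];cv2.imwrite('pics/s19c.png',cv2.resize(a,(600,600),interpolation=cv2.INTER_CUBIC))"
```

```text
[ 0.54139278 -0.15111712  0.36680787] [-0.00122424  0.00597433] [-0.91827948 -6.19207823  5.80037253] 0.007598657689108734
```

View pics/w19.png

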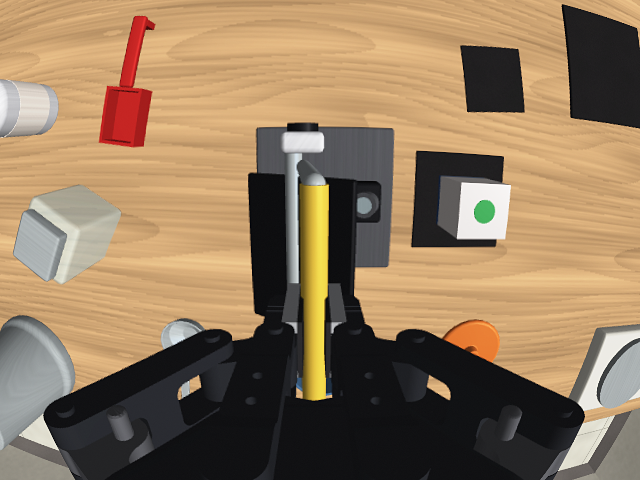

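View pics/s19c.png

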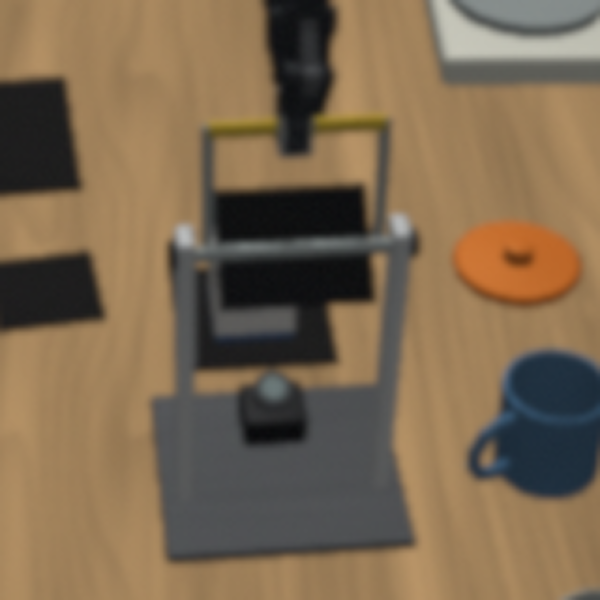

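```bash
python3 - <<'E'
import cv2
a=cv2.imread('pics/w19.png')[110:290,230:410]
cv2.imwrite('pics/w19c.png',cv2.resize(a,(600,600),interpolation=cv2.INTER_CUBIC))
a=cv2.imread('pics/w16.png')[110:380,270:450]
cv2.imwrite('pics/w16c.png',cv2.resize(a,(400,600),interpolation=cv2.INTER_CUBIC))
E
```

```text
(no output)
```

View pics/w19c.png

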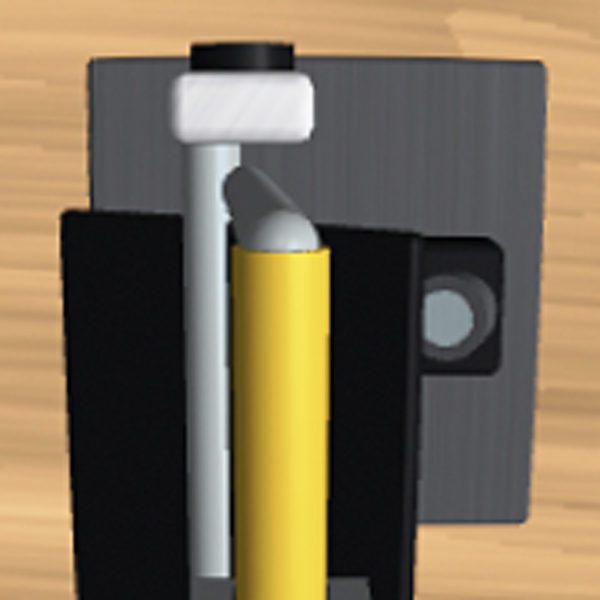

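View pics/w16c.png

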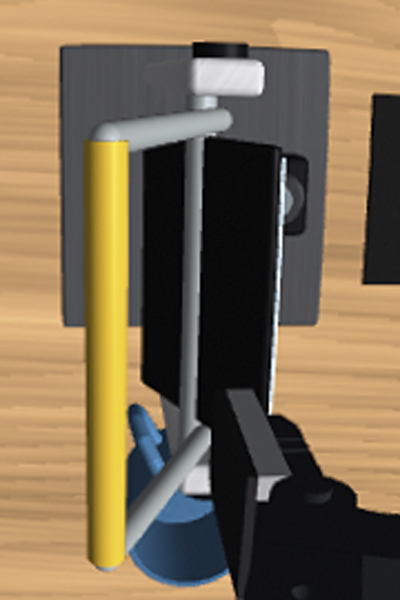

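```bash
python3 - <<'E'
from h import *
np.set_printoptions(precision=4,suppress=True)
c=get_calibration('wrist')
g=lambda x,y:(230+(x+.5)/3.333-.5,110+(y+.5)/3.333-.5)
f=lambda x,y,z: ts(atz('wrist',*g(x,y),z,c))
print('bar',f(281,260,.3098),f(283,570,.3098))
print('cap',f(243,107,.235), 'pl',f(90,130,.008),f(90,60,.008),f(545,62,.008),f(528,520,.008))
print('rod',f(213,200,.220),f(210,560,.220))
# w16 pose
T=np.array([[-0.06001436,0.96343271,0.26114304,0.47763069],[0.99817512,0.05617065,0.02216484,-0.20353473],[0.00668575,0.2619967,-0.96504561,0.48643833],[0,0,0,1]])
c2=dict(c);c2['world_from_camera']=T
g2=lambda x,y:(270+(x+.5)/2.2222-.5,110+(y+.5)/2.2222-.5)
f2=lambda x,y,z: ts(atz('wrist',*g2(x,y),z,c2))
print('w16 bar',f2(107,160,.3016),f2(109,500,.3016),'cap',f2(227.5,77,.235),'pl',f2(62,200,.008),f2(329,60,.008),f2(318,325,.008))
E
```

```text
bar [-0.0514  0.0049] [-0.0173  0.0051]
cap [-0.0668 -0.001 ] pl [-0.0586 -0.0604] [-0.083  -0.0601] [-0.0832  0.0969] [0.0835 0.0973]
rod [-0.0504 -0.0068] [ 0.0164 -0.0082]
w16 bar [-0.0482 -0.039 ] [ 0.0376 -0.0385] cap [-0.0667 -0.0011] pl [ 0.0071 -0.0602] [-0.0774  0.0971] [0.0854 0.0978]
```

Call:
carry_out:
  offset:
    - [0,0.12,0]
    - [0,0.15,0]
    - [0,0.15,0]
    - [0,0.15,0]
  turn: [0,0,0,0]
  gripper: [-0.9,-0.9,-0.9,-0.9]

```text
time: 22.6
position: [0.5413, -0.1514, 0.3669]
tool_rot: [[-0.998, -0.063, 0.001], [-0.063, 0.998, -0.001], [-0.001, -0.001, -1.0]]
force: [0.5, -7.8, -0.1]
gripper_width: 0.0074
```

```bash
python3 -c "
from h import *
for i in range(3):
  s=observe();p=np.array(s['position'])+.054*np.array(s['tool_rot'])[:,2];print(ts(s['position']),ts(p),p[2],s['force'],s['gripper_width'])
  snap('wrist','w20_%d'%i)
a=cv2.imread('pics/w20_2.png')[110:290,230:410];cv2.imwrite('pics/w20c.png',cv2.resize(a,(600,600),interpolation=cv2.INTER_CUBIC))"
```

```text
[-0.00129521  0.00568913] [-0.00122359  0.00562134] 0.31289761897389357 [ 0.51846112 -7.80310225 -0.10260628] 0.007391965024921617
[-0.00129682  0.00570481] [-0.00122425  0.00563522] 0.31291874639371303 [ 0.23745752 -7.63027186 -0.36730852] 0.007521039511042789
[-0.00128551  0.00568648] [-0.00121247  0.00561619] 0.3129069636917611 [ 1.18994277 -7.49019825 -0.20286011] 0.0077011504869745045
```

View pics/w20c.png

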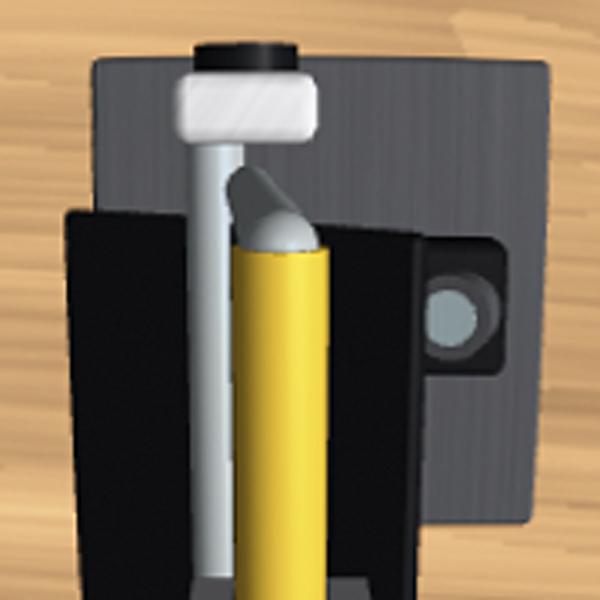

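Call:
carry_out:
  offset:
    - [0,0.3,0.1]
    - [0,0.3,0.1]
    - [0,0.3,0.1]
    - [0,0.3,0.1]
  turn: [0,0,0,0]
  gripper: [-0.9,-0.9,-0.9,-0.9]

```text
time: 23.25
position: [0.5412, -0.1499, 0.3668]
tool_rot: [[-0.998, -0.062, 0.002], [-0.062, 0.998, -0.005], [-0.002, -0.005, -1.0]]
force: [-1.4, -8.0, 3.1]
gripper_width: 0.0075
```

```bash
python3 -c "
from h import *
for i in range(3):
  s=observe();p=np.array(s['position'])+.054*np.array(s['tool_rot'])[:,2];print(s['time'],ts(s['position']),ts(p),p[2],s['force'],s['gripper_width'])
  snap('wrist','w21_%d'%i)
a=cv2.imread('pics/w21_2.png')[110:290,230:410];cv2.imwrite('pics/w21c.png',cv2.resize(a,(600,600),interpolation=cv2.INTER_CUBIC))"
```

```text
23.25 [-0.00129378  0.00717878] [-0.00117951  0.0069002 ] 0.3127588602040282 [-1.42157417 -8.00436938  3.07536438] 0.007474546767290754
23.3 [-0.00129437  0.00716808] [-0.00117877  0.00688969] 0.3127870899537711 [-0.24961964 -7.37983071  3.1633683 ] 0.0074424034152494965
23.35 [-0.00129124  0.00719257] [-0.00117482  0.00691564] 0.31278538841175546 [ 0.08064263 -7.47610515  2.91203608] 0.008004905909033634
```

View pics/w21c.png

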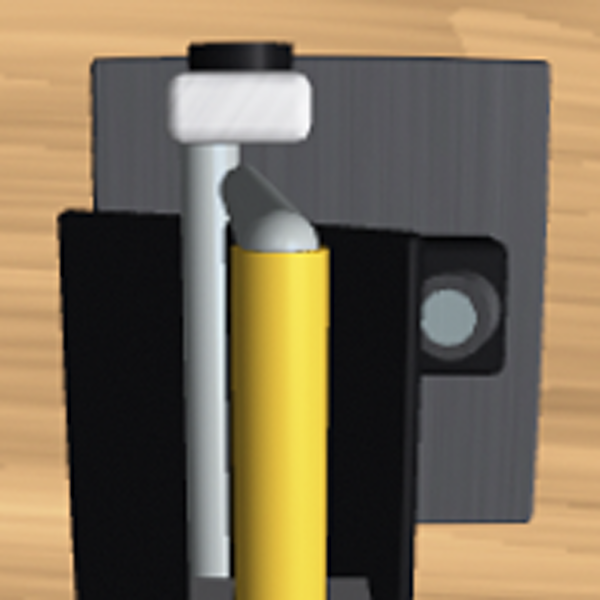

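```bash
python3 - <<'E'
from h import *
np.set_printoptions(precision=4,suppress=True)
c=get_calibration('wrist')
g=lambda x,y:(230+(x+.5)/3.333-.5,110+(y+.5)/3.333-.5)
f=lambda x,y,z: ts(atz('wrist',*g(x,y),z,c))
print('bar',f(281,260,.3098),f(282,560,.3098))
print('cap',f(240,107,.235), 'pl',f(92,130,.008),f(92,60,.008),f(549,62,.008),f(532,520,.008))
im=cv2.imread('pics/w21_2.png');cv2.imwrite('pics/w21d.png',cv2.resize(im[130:270,390:530],(600,600),interpolation=cv2.INTER_CUBIC))
E
```

```text
bar [-0.0514  0.0063] [-0.0186  0.0063]
cap [-0.0667 -0.0006] pl [-0.0584 -0.0605] [-0.0828 -0.0601] [-0.0828  0.0975] [0.0837 0.0977]
```

View pics/w21d.png

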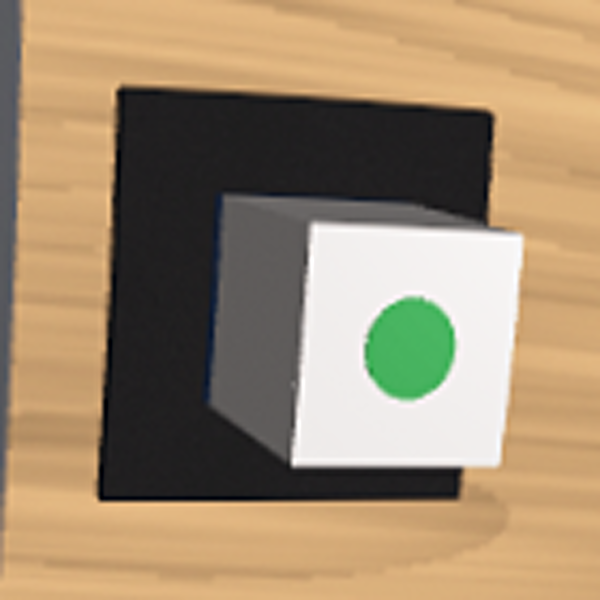

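```bash
python3 -c "
from h import *
print(job_done())"
```

```text
the job is handed in; nothing more can be done
None
```

The square cup stands mouth-down in the middle of the slate coaster, released. The arm is holding the yellow bar with the mirror tilted to about 0.51 rad. I handed the job in at about 23 s of the 72 s allowed.

**Cup:** I tipped it over the coaster's edge twice with the fingers, then gripped it again and set it down. The first push failed and the cup fell back upright; a second push along an arc worked. It measured about 1 mm from the coaster's centre just after release, and about 1.5 mm in a last rough reading.

**Mirror:** The bar's position gives a tilt of 0.507 rad from the arm's own readings and 0.512 rad from the wrist picture. The angle needed for the dot, worked out from the geometry, is 0.509–0.511 rad. The first pull stopped short at about 0.50 rad because the arm gave against the spring, so I corrected it. The last three readings were steady to within 0.03 mm.

**Checks that disagreed or were not made:**
- Stand and coaster positions from different views differed by about 2–3 mm, which changes the needed angle by only about 0.003 rad.
- The mirror camera's own picture is not available, so the dot being mid-mirror is worked out, not seen.
- The arm pressed the cup onto the coaster with about 34 N while placing it. An earlier failed push reached 40 N at the wrist, through the fingertips.
- The other kitchen things look undisturbed in the pictures, though I did not measure them.

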